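Hang the slide shelf on the slotted upright

TASK

Pick up the small slide-shelf bracket, hook its two claws into the slots of the white upright and press it straight down until it is fully home and the blue latch snaps out over its top edge; then let go so that it hangs there locked. Feel for the slots and press it gently, without forcing it against the upright, and leave the other things on the bench where they are.

Things in the scene. Friction and masses are not known exactly. Their poses are not given: they have to be found in the camera images.
- stand: Upright: post on a grey 150 x 130 x 14 mm foot, fixed to the bench, with a white slotted plate (100 wide, 4 thick, 146 mm high). Origin on the bench under the middle of the plate's front face, which lies in x = 0 and looks to -x: claws go in along +x. z up. The plate is clamped up to 14 mm higher or lower than nominal; this is NOT MEASURED: feel (or see) it.
- nominal_slots (a point): Point of the stand on the plate's front face, z = 160 mm: lower edge of the slots if the plate were at nominal height (true edge up to 14 mm off). Two upright slots, 14 mm wide in y, 22 mm high, centred at y = +28 and -28 mm, edged with thin blue lines; free space behind. Plate top 36 mm above the edge. A seated bracket hangs by its claws on this edge.
- nominal_seat (a point): Point of the stand on the front face, z = 110 mm: where the lower end of the bracket's rear face is when fully home, if the plate were at nominal height (it, latch and seat pad shift with the plate, up to 14 mm). Then the bracket's grip is at stand x -45, y 0, z 162 mm. Pressing it home takes about 8 to 15 N down.
- bracket_grip (a point): Loose slide-shelf bracket, about 0.2 kg, standing on the bench. Point 52 mm above its underside in the blue upright rib: 14 mm thick in y, x -33 to +25 mm, top 11 mm above this point; pinch it across y from above. Axes: x from shelf to claws (insertion), z up. Aluminium shelf 84 mm wide, x -53 to +45 mm, front lip 14 mm high. Hung, it may lean forward 3 degrees.
- bracket_back (a point): Lower end, mid-width, of the bracket's rear face (back plate 66 mm high, 84 wide, 5 thick), 45 mm along x from the grip. Two steel claws at y = +-28 mm, 8 mm wide, 12 mm long: shank 50 to 60 mm above here, tip down to 42 mm, gap 6 mm to the face, so they enter the slots only 8 to 12 mm above home; going down keep the face within 2 mm of the plate.
- seat (a joint): Orange sprung pad, 50 mm wide, 9 mm out from the plate, under the bracket's back plate; m pressed down. 0 = free, top 8 mm above nominal_seat level; 0.008 = bracket fully home. Pushes up 5 N at 0, 9 N at 0.008. Released and locked it reads about 0.0065 (1.5 mm spring-back); not locked, the pad lifts the bracket to about 0.
- latch (a joint): Blue sprung tongue in mid-plate, 18 mm wide, 8 mm high, 67.5 mm above nominal_seat level; m pushed into the plate. 0 = out by 6.5 mm, 0.0065 = flush; pushes back 2 to 3.3 N. The bracket's back plate pushes it in on meeting the face; when the bracket is fully down it snaps out over the back plate's top edge and locks.
- slidebox: Bystander: green slide box with a white lid, about 85 x 70 x 34 mm; origin under its centre.
- dish: Bystander: covered glass dish, 90 mm across, 20 mm high; origin under its centre.
- oil: Bystander: amber dropper bottle, 32 mm across, 75 mm high; origin under its centre.
- objective: Bystander: steel microscope objective standing on its flange, 34 mm across, 50 mm high; origin under its centre.
- beaker: Bystander: glass beaker, 68 mm across, 80 mm high; origin under its centre.
- filter: Bystander: orange filter plate lying flat, 100 x 75 x 10 mm; origin under its centre.
Things that resemble listed ones, but are neither listed nor needed, are in the scene too. What is shaped like the part that bears bracket_grip but orange or red is not meant.

How it is judged:
On the way:
1. the bracket's claws are in the slots, its rear face within 5 mm of the plate, not yet pressed home (x of bracket_grip in the frame of stand above -0.05 m and y of bracket_grip in the frame of stand between -0.006 and 0.006 m and z of bracket_grip in the frame of stand above 0.15 m and value of joint seat below 0.0045 m), for 0.05 s.
At the end, for the whole second after the job is handed in: The bracket hangs released on the upright: seat pad pressed more than 5 mm, latch tongue out (within 2.5 mm of its free position), grip point within 7 mm of x = -45 mm and 6 mm of y = 0 in the stand's frame and more than 138 mm up, leaning less than 0.10 rad (value of joint seat above 0.005 m and value of joint latch below 0.0025 m and x of bracket_grip in the frame of stand between -0.052 and -0.038 m and y of bracket_grip in the frame of stand between -0.006 and 0.006 m and angle between bracket_grip's own z axis and vertical below 0.1 rad and z of bracket_grip in the frame of stand above 0.138 m); the robot touches nothing.
It fails at once if the bracket is pushed against the upright with more than 40 N (contact force between bracket and stand above 40 N).
It fails at once if the arm or fingers push the upright with more than 30 N (contact force between any of the fingers, the arm and stand above 30 N).
It fails at once if another thing on the bench is moved more than 30 mm (distance of any of slidebox, dish, oil, objective, beaker, filter from where it was at the start of the episode above 0.03 m).
It also fails if it takes over 58 s, if anything falls off the work surface, if the arm or the gripper's body presses on something with over 40 N, if the wrist force passes 120 N, or if a joint passes its speed limit or range.

ROBOT

A 6-joint arm with a two-finger parallel gripper is mounted at the origin on the work surface. World frame = base frame: x ahead of the robot, y to its left, z up, the work surface at z = 0. Lengths are in m, angles in rad, forces in N, time in s.
With the tool pointing down it reaches from about 0.35 to 0.775 m from the base axis. Payload 7.3 kg.
Tool frame: the origin (TCP) lies midway between the tips of the shut fingers; the grasp point (between the pads) lies 19 mm behind it; z points along the fingers, y is the direction in which the jaws open and shut (so a half turn about z gives the same grasp; the last joint's range is limited). The gripper opens to 92 mm and grips with 3 to 60 N. Pads are 19 mm wide; open, the fingers measure 130 mm over their backs; the gripper's body (75 mm by 190 mm) begins 47 mm behind the grasp point.
Start: joints at [-0.146, 0.342, 1.524, -0, 1.275, -0.146], TCP at [0.525, 0, 0.227] pointing down, gripper open.
Joint ranges: [-2.53, 2.53], [-0.77, 2.02], [0.04, 2.7], [-1, 4.14], [0.28, 2.66], [-3.11, 3.11]. Speed limits (rad/s): [2.57, 2.57, 3.14, 3.14, 3.14, 3.14].

INTERFACE

Orientations are given as a rotation vector (axis times angle).
In Python, from workcell import * gives the robot as it stands.
- The arm moves only by the shell command python3 -m pendant 'ROWS' [OPENING] [FORCE]. ROWS is JSON, a list of rows, each a list of 6 numbers: the shift along the tool's x, y, z normalised to -1 to 1, where 1 is 0.4 m, then the turn, a rotation vector about the tool's x, y, z normalised to -1 to 1, where 1 is 90 degrees. A call has 1 to 10 rows; each row is the pose to reach, as a shift and turn from the pose measured when the call began, along the tool's axes at that moment; what a row does not reach only later rows make up. A row lasts 1/8 s, in which the tool goes at most 62.5 mm and 10.7 degrees, less where a joint would pass 70% of its speed; a pose out of reach is approached as far as the arm can. A call with a number of a shift or a turn outside -1 to 1 is refused whole. A call with a gripper value outside its range is refused whole. OPENING is the opening, from 0 (shut) to 1 (fully open), set as the call begins (- or left out, the last holds). The fingers move at their own pace and stop on an object; FORCE is the grip in N (left out, the last holds). Time passes only in rows, so rows that repeat a pose let the fingers close. It gives the time, the measured TCP pose, the force and the opening at its end, in the units of the state.
- get_state(): the state, without advancing time (a new reading comes with each control period).
- get_image(name): name is "scene" or "side" or "wrist"; returns (picture, depth): 420x560x3 uint8, red, green, blue; 420x560 float32, m along the optical axis (not along the pixel's ray), 0 where there is no reading.
- camera_params(name): a dict with "mtx" (3x3 intrinsics, pixels), "dist_coeffs" ([k1, k2, p1, p2, k3] as OpenCV has them; the pictures are not rectified), "rvec" (rotation vector, rad) and "tvec" (3), from world to camera coordinates, as OpenCV has them; the wrist camera has in their place "T_tool_cam" (4x4, takes a point from camera to tool coordinates, whose origin is the TCP and whose axes are the flange's). Camera axes: x right, y down, z forward; pixel columns grow to the right and rows downward; lengths in m; the calibration is good to about 2 mm. A picture is of the moment at which its call begins: read the wrist's pose just before it. camera_params takes no time and is no camera call.
- hand_in(): hands the job in, once; it reports no verdict.
The state is a dict: "time": time; "q": joint angles; "joint_velocities": joint speeds; "joint_torque": joint torques, N m; "ee_pos": TCP position; "eef_rot": TCP orientation; "ft_force": force on the tool from outside, world axes, zero at the start; "wrist_torque": the same for the moment, N m; "gripper_width": finger opening in m.
Only numpy, scipy, OpenCV 4.12 (cv2) and the standard library are available. Lean on these libraries where they do the work, as an engineer would, in place of code of your own. Each camera call takes 0.05 s, during which the arm holds its last target.

## Working session

There is one attempt and no reset: what is moved stays moved. The work goes in short steps, Python scripts to look and compute and a shell command to move; the robot and the scene stay as the last step left them, time stands still between calls to the robot, and variables do not carry over. Pictures are saved under pics/ and viewed, and the job is handed in when it is done.

```bash
ls; mkdir -p pics; python3 - <<'E'
from workcell import *
import cv2,numpy as np
s=get_state();print(s)
for n in ["scene","side","wrist"]:
    im,d=get_image(n)
    cv2.imwrite(f"pics/{n}0.png",im[:,:,::-1]); np.savez(f"pics/{n}0.npz",im=im,d=d)
    print(n,camera_params(n))
E
```

```text
pics
{'time': 0.0, 'q': array([-1.46003230e-01,  3.42679242e-01,  1.52501955e+00, -1.89471496e-06,
        1.27538864e+00, -1.45985560e-01]), 'joint_velocities': array([ 8.60588108e-05, -9.35384700e-04,  1.50107279e-04,  2.45755481e-04,
       -1.03557356e-04, -1.26850804e-03]), 'joint_torque': array([ 7.61924657e-04, -4.31245601e+01, -2.44219762e+01,  7.17750052e-02,
        5.59406646e-02, -1.04314388e-04]), 'ee_pos': array([5.24594177e-01, 7.96564200e-05, 2.26066643e-01]), 'eef_rot': array([-2.22061285e+00, -2.22057484e+00,  1.40283584e-03]), 'ft_force': array([-0.00197635,  0.11005796,  0.44552658]), 'wrist_torque': array([ 0.0470775 , -0.04017886,  0.02033879]), 'gripper_width': 0.09192817537509389}
scene {'mtx': array([[446.96419388,   0.        , 283.3323228 ],
       [  0.        , 446.96419388, 205.57938961],
       [  0.        ,   0.        ,   1.        ]]), 'dist_coeffs': array([-0.12803742,  0.        ,  0.        ,  0.        ,  0.        ]), 'rvec': array([ 1.22695124,  2.49647908, -0.74222716]), 'tvec': array([ 0.30466998, -0.2591782 ,  1.59979947])}
side {'mtx': arr
[... 258 characters left out ...]
2499, -2.62109983,  1.15418278]), 'tvec': array([0.47751421, 0.22153259, 1.03521578])}
wrist {'mtx': array([[349.88126118,   0.        , 281.18652108],
       [  0.        , 349.88126118, 211.5348508 ],
       [  0.        ,   0.        ,   1.        ]]), 'dist_coeffs': array([-0.02520883,  0.        ,  0.        ,  0.        ,  0.        ]), 'T_tool_cam': array([[ 3.29828170e-04, -9.51989785e-01, -3.06129613e-01,
         8.33630796e-02],
       [ 9.99999879e-01,  2.02421455e-04,  4.47931093e-04,
        -5.62675107e-04],
       [-3.64458623e-04, -3.06129724e-01,  9.51989737e-01,
        -1.57551190e-01],
       [ 0.00000000e+00,  0.00000000e+00,  0.00000000e+00,
         1.00000000e+00]])}
```

View pics/scene0.png

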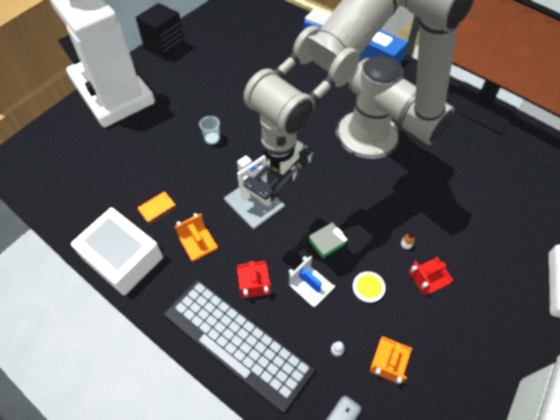

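View pics/side0.png

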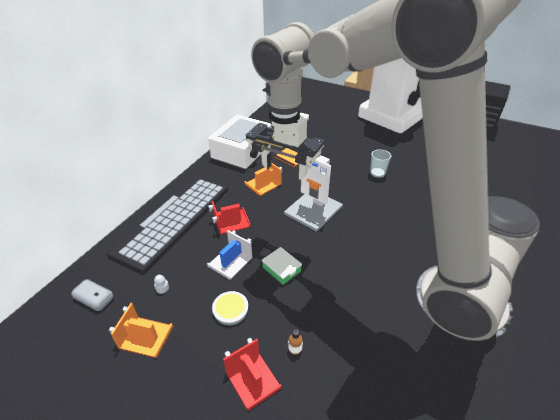

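View pics/wrist0.png

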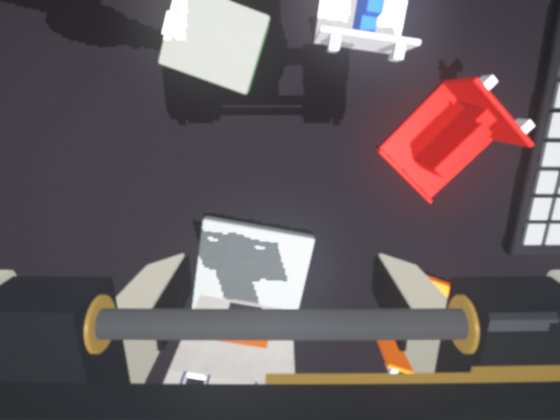

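The scene view shows one white/aluminium bracket with a blue rib at scene (312,281) and side (232,253). The similar ones at scene (195,237) and (391,359) are orange, and those at (254,279) and (431,275) are red. The stand is at scene (255,195), close beside the gripper. I'll enlarge these crops and measure.

```bash
cat > h.py <<'E'
import cv2,numpy as np
from scipy.spatial.transform import Rotation as R
from workcell import *
def camT(name,state=None):
    p=camera_params(name)
    if name=="wrist":
        T=np.eye(4);T[:3,:3]=R.from_rotvec(state["eef_rot"]).as_matrix();T[:3,3]=state["ee_pos"]
        return T@p["T_tool_cam"],p
    T=np.eye(4);T[:3,:3]=cv2.Rodrigues(p["rvec"])[0];T[:3,3]=p["tvec"]
    return np.linalg.inv(T),p
def cloud(name,d,state=None):
    T,p=camT(name,state)
    h,w=d.shape
    u,v=np.meshgrid(np.arange(w),np.arange(h))
    n=cv2.undistortPoints(np.stack([u,v],-1).reshape(-1,1,2).astype(np.float64),p["mtx"],p["dist_coeffs"]).reshape(h,w,2)
    P=np.concatenate([n,np.ones((h,w,1))],-1)*d[...,None]
    W=P@T[:3,:3].T+T[:3,3]
    W[d<=0]=np.nan
    return W
def ray(name,uv,z=None,state=None):
    T,p=camT(name,state)
    n=cv2.undistortPoints(np.array(uv,float).reshape(-1,1,2),p["mtx"],p["dist_coeffs"]).reshape(-1,2)
    D=np.c_[n,np.ones(len(n))]@T[:3,:3].T
    o=T[:3,3]
    if z is None: return o,D
    return o+D*((z-o[2])/D[:,2])[:,None]
def proj(name,P,state=None):
    T,p=camT(name,state);Ti=np.linalg.inv(T)
    return cv2.projectPoints(np.array(P,float).reshape(-1,1,3),cv2.Rodrigues(Ti[:3,:3])[0],Ti[:3,3],p["mtx"],p["dist_coeffs"])[0].reshape(-1,2)
E
python3 - <<'E'
from h import *
s=get_state()
a=np.load("pics/scene0.npz");im=a["im"];W=cloud("scene",a["d"])
b=np.load("pics/side0.npz");W2=cloud("side",b["d"])
w=np.load("pics/wrist0.npz");W3=cloud("wrist",w["d"],s)
for nm,I,Wc in [("scene",im,W),("side",b["im"],W2),("wrist",w["im"],W3)]:
    hsv=cv2.cvtColor(I,cv2.COLOR_RGB2HSV)
    m=((hsv[...,0]>105)&(hsv[...,0]<125)&(hsv[...,1]>120)&(hsv[...,2]>60)).astype(np.uint8)
    n,l,st,c=cv2.connectedComponentsWithStats(m)
    for i in range(1,n):
        if st[i,4]>15:
            P=Wc[l==i];print(nm,st[i],c[i].round(),np.nanmean(P,0).round(3),np.nanmin(P,0).round(3),np.nanmax(P,0).round(3))
cv2.imwrite("pics/crop1.png",cv2.resize(np.hstack([im[140:310,200:360,::-1],b["im"][140:310,200:360,::-1]]),None,fx=2.4,fy=2.4,interpolation=cv2.INTER_CUBIC))
print("bench z",[np.nanmedian(W[330:340,330:336,2]),np.nanmedian(W2[280:290,300:320,2]),np.nanmedian(W3[120:200,80:140,2])])
E
```

```text
scene [303  21  11   7  46] [306.  24.] [-0.359 -0.533  0.039] [-0.404 -0.583 -0.002] [-0.344 -0.498  0.064]
scene [360  30  48  33 708] [387.  49.] [-0.378 -0.151  0.078] [-0.791 -0.245 -0.179] [0.317 0.08  0.608]
scene [299 268  22  24 201] [309. 280.] [0.607 0.173 0.043] [0.57  0.136 0.008] [0.615 0.209 0.069]
side [219 240  22  28 342] [230. 253.] [0.601 0.181 0.038] [ 0.592  0.132 -0.002] [0.652 0.212 0.066]
wrist [355   0  25  29 212] [365.  15.] [0.596 0.153 0.049] [0.592 0.143 0.019] [0.605 0.163 0.065]
bench z [np.float64(0.001642007559309322), np.float64(0.00028447915033197324), np.float64(-0.0005019492271293724)]
```

View pics/crop1.png

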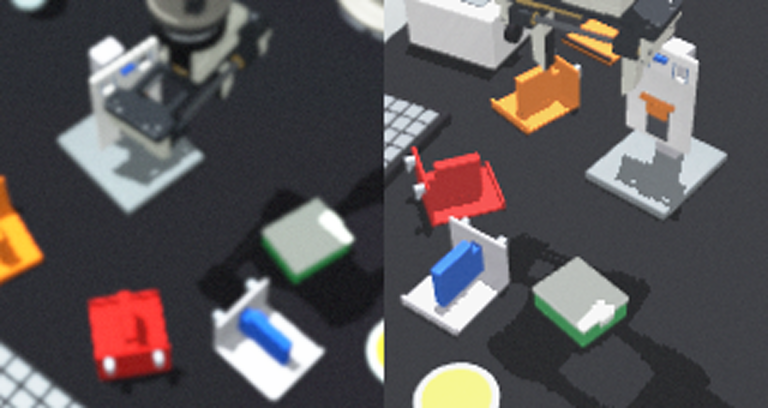

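```bash
python3 -m pendant '[[0,0,-0.1,0,0,0],[0.08,0.05,-0.15,0,0,0],[0.15,0.15,-0.15,0,0,0],[0.15,0.15,-0.15,0,0,0],[0.15,0.15,-0.15,0,0,0]]' 1; python3 - <<'E'
from h import *
s=get_state();print(s["ee_pos"],s["eef_rot"],s["ft_force"])
for n in ["scene","side","wrist"]:
    im,d=get_image(n)
    cv2.imwrite(f"pics/{n}1.png",im[:,:,::-1]); np.savez(f"pics/{n}1.npz",im=im,d=d,p=s["ee_pos"],r=s["eef_rot"])
a=np.load("pics/scene1.npz")["im"];b=np.load("pics/side1.npz")["im"]
cv2.imwrite("pics/crop2.png",cv2.resize(np.hstack([a[140:310,200:360,::-1],b[140:310,200:360,::-1]]),None,fx=2.4,fy=2.4,interpolation=cv2.INTER_CUBIC))
E
```

```text
time: 0.78
ee_pos: [0.5842, 0.0599, 0.2854]
eef_rot: [-2.22, -2.22, 0.003]
ft_force: [-0.5, -0.1, -0.6]
gripper_width: 0.0921
[0.5842215  0.05990809 0.28542653] [-2.21960515 -2.22039913  0.00342633] [-0.5260129  -0.13333426 -0.64376536]
```

View pics/crop2.png

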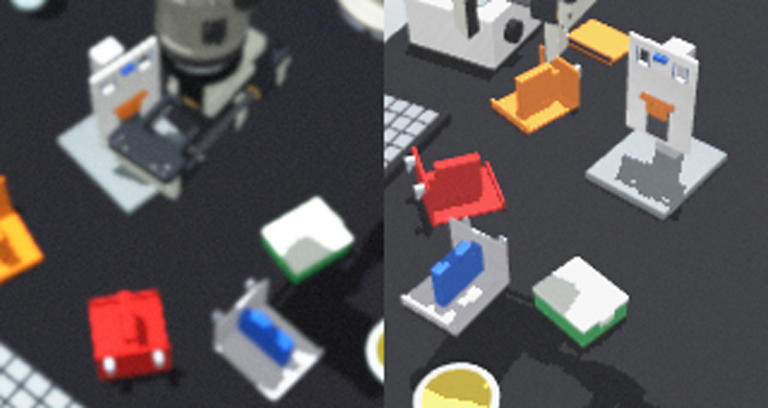

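View pics/wrist1.png

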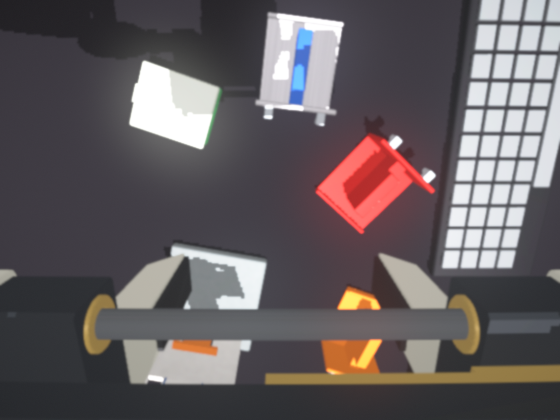

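The bracket with the blue rib is at wrist (300,65), and its claws at (268,112) and (320,118) point toward the stand. The side view crop shows the white plate with two blue-edged slots, the blue latch and the orange pad. Next I'll measure both.

```bash
python3 - <<'E'
from h import *
def ld(n):
    a=np.load(f"pics/{n}1.npz");return a["im"],cloud(n,a["d"],dict(ee_pos=a["p"],eef_rot=a["r"]))
I,W=ld("wrist");Is,Ws=ld("side");Ic,Wc=ld("scene")
for nm,I_,W_ in [("wrist",I,W),("side",Is,Ws),("scene",Ic,Wc)]:
    hsv=cv2.cvtColor(I_,cv2.COLOR_RGB2HSV)
    m=(hsv[...,0]>105)&(hsv[...,0]<125)&(hsv[...,1]>100)&(hsv[...,2]>50)
    box=(W_[...,0]>.54)&(W_[...,0]<.68)&(W_[...,1]>.1)&(W_[...,1]<.25)
    mm=m&box&(W_[...,2]>.057)&(W_[...,2]<.072)
    P=W_[mm]; r=cv2.minAreaRect((P[:,:2]*1000).astype(np.float32))
    print(nm,"rib top",mm.sum(),P.mean(0).round(4),r, np.median(P[:,2]))
    v=np.linalg.svd(P[:,:2]-P[:,:2].mean(0),full_matrices=False)[2][0];print(" dir",v,np.degrees(np.arctan2(v[1],v[0])))
# bracket box all
    bb=box&(W_[...,2]>.012)&(W_[...,2]<.08)&(hsv[...,1]<60)
    Q=W_[bb];print(" alu",len(Q),np.nanmin(Q,0).round(3),np.nanmax(Q,0).round(3))
# stand plate in side
x0=Ws
reg=(Ws[...,0]>.40)&(Ws[...,0]<.62)&(Ws[...,1]>-.12)&(Ws[...,1]<.06)
for zlo,zhi in [(.01,.02),(.06,.22)]:
    mm=reg&(Ws[...,2]>zlo)&(Ws[...,2]<zhi);Q=Ws[mm];print("side stand",zlo,len(Q),np.percentile(Q,[1,50,99],axis=0).round(3).tolist())
E
python3 - <<'E'
import numpy as np,cv2
b=np.load("pics/side1.npz")["im"]
cv2.imwrite("pics/crop3.png",cv2.resize(b[145:235,275:350,::-1],None,fx=6.5,fy=6.5,interpolation=cv2.INTER_NEAREST))
E
```

```text
wrist rib top 379 [0.6042 0.1818 0.0618] ((603.4944458007812, 181.3512725830078), (56.34455871582031, 13.042581558227539), 82.95642852783203) 0.06178818403150177
 dir [-0.03758357 -0.99929349] -92.15388708602993
 alu 899 [0.557 0.118 0.012] [0.65  0.234 0.067]
side rib top 74 [0.6041 0.185  0.0622] ((604.0712280273438, 182.86851501464844), (57.53374481201172, 14.93510627746582), 83.82545471191406) 0.06256137327339156
 dir [0.12263621 0.99245169] 82.95572986331145
 alu 304 [0.557 0.118 0.012] [0.649 0.236 0.069]
scene rib top 104 [0.6044 0.1822 0.0629] ((604.39892578125, 181.39845275878906), (57.85443115234375, 16.471607208251953), 85.12014770507812) 0.06280936401669035
 dir [0.1036492  0.99461392] 84.05065294425819
 alu 246 [0.557 0.116 0.012] [0.648 0.234 0.072]
side stand 0.01 617 [[0.426, -0.119, 0.01], [0.484, -0.085, 0.014], [0.557, -0.045, 0.018]]
side stand 0.06 425 [[0.438, -0.12, 0.064], [0.456, -0.117, 0.126], [0.504, -0.111, 0.203]]
```

View pics/crop3.png

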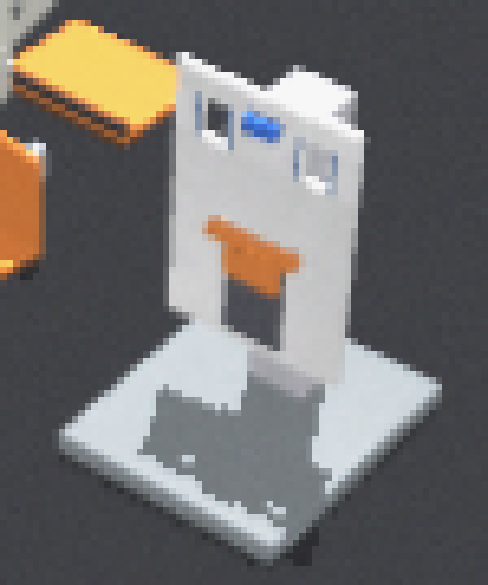

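```bash
python3 - <<'E'
from h import *
def ld(n):
    a=np.load(f"pics/{n}1.npz");return a["im"],cloud(n,a["d"],dict(ee_pos=a["p"],eef_rot=a["r"]))
I,W=ld("wrist");Is,Ws=ld("side");Ic,Wc=ld("scene")
for nm,I_,W_ in [("wrist",I,W),("side",Is,Ws),("scene",Ic,Wc)]:
    # back plate top edge of bracket: alu z .06-.07
    hsv=cv2.cvtColor(I_,cv2.COLOR_RGB2HSV)
    box=(W_[...,0]>.54)&(W_[...,0]<.68)&(W_[...,1]>.1)&(W_[...,1]<.25)
    bb=box&(W_[...,2]>.063)&(W_[...,2]<.075)&(hsv[...,1]<80)
    Q=W_[bb]
    r=cv2.minAreaRect((Q[:,:2]*1000).astype(np.float32)) if len(Q)>5 else None
    print(nm,"back top",len(Q),r)
    sh=box&(W_[...,2]>.001)&(W_[...,2]<.02)&(hsv[...,1]<80)&(hsv[...,2]>90)
    Q=W_[sh];print(" shelf",len(Q),cv2.minAreaRect((Q[:,:2]*1000).astype(np.float32)))
    # plate of stand
    reg=(W_[...,0]>.40)&(W_[...,0]<.62)&(W_[...,1]>-.2)&(W_[...,1]<-.07)&(W_[...,2]>.06)&(W_[...,2]<.23)
    P=W_[reg]
    if len(P)<50: print(len(P));continue
    rng=np.random.default_rng(0);best=0
    for _ in range(500):
        t=P[rng.choice(len(P),3,False)];n=np.cross(t[1]-t[0],t[2]-t[0]);n/=np.linalg.norm(n)+1e-12
        if abs(n[2])>.15: continue
        k=abs((P-t[0])@n)<.003
        if k.sum()>best:best=k.sum();K=k
    c=P[K].mean(0);n=np.linalg.svd(P[K]-c,full_matrices=False)[2][2];n*=np.sign(n[1])
    res=(P-c)@n;K=abs(res)<.003
    h=np.array([n[1],-n[0],0]);h/=np.linalg.norm(h)
    print(nm,"plate",len(P),K.sum(),c.round(4),n.round(3),"ang",np.degrees(np.arctan2(n[1],n[0])),"horiz ext",np.percentile((P[K]-c)@h,[0,1,99,100]).round(4),"z",np.percentile(P[K][:,2],[0,1,99,100]).round(3))
    f=(W_[...,0]>.38)&(W_[...,0]<.62)&(W_[...,1]>-.24)&(W_[...,1]<.05)&(W_[...,2]>.009)&(W_[...,2]<.02)&(hsv[...,2]>60)
    print(" foot",f.sum(),cv2.minAreaRect((W_[f][:,:2]*1000).astype(np.float32)))
E
```

```text
wrist back top 370 ((611.2930297851562, 152.02426147460938), (89.82476806640625, 71.41127014160156), 50.51111602783203)
 shelf 5089 ((605.29248046875, 185.88320922851562), (96.23505401611328, 86.10629272460938), 82.73100280761719)
wrist plate 3536 3109 [ 0.4942 -0.1252  0.1395] [0.185 0.983 0.014] ang 79.3235332745853 horiz ext [-0.0445 -0.0433  0.0412  0.042 ] z [0.091 0.096 0.169 0.174]
 foot 4240 ((485.6033630371094, -127.19384765625), (148.8246307373047, 130.22406005859375), 79.18785858154297)
side back top 44 ((598.4058837890625, 137.17791748046875), (6.1689229011535645, 83.85721588134766), 82.93063354492188)
 shelf 547 ((608.4030151367188, 180.5081787109375), (106.06344604492188, 94.98579406738281), 82.51150512695312)
side plate 1142 892 [ 0.4854 -0.1231  0.1356] [ 0.182  0.983 -0.001] ang 79.52887787865794 horiz ext [-0.0494 -0.0483  0.0509  0.0523] z [0.06  0.062 0.203 0.204]
 foot 1082 ((486.06243896484375, -128.25607299804688), (154.71939086914062, 132.84341430664062), 78.7632827758789)
scene back top 56 ((597.4320068359375, 130.73867797851562), (15.668410301208496, 81.89249420166016), 86.68223571777344)
 shelf 660 ((596.328857421875, 166.47225952148438), (131.7504425048828, 99.05176544189453), 82.05186462402344)
scene plate 906 639 [ 0.4879 -0.1265  0.1465] [0.188 0.982 0.005] ang 79.16295239494904 horiz ext [-0.0542 -0.0526  0.0475  0.0483] z [0.061 0.069 0.206 0.208]
 foot 634 ((482.70654296875, -138.34288024902344), (172.2114715576172, 133.2038116455078), 80.508544921875)
```

```bash
python3 -m pendant '[[-0.04,-0.05,-0.05,0,-0.1,0],[-0.08,-0.1,-0.05,0,-0.2,0],[-0.12,-0.16,-0.05,0,-0.3,0],[-0.16,-0.2,-0.03,0,-0.4,0],[-0.18,-0.21,-0.02,0,-0.44,0],[-0.18,-0.21,-0.02,0,-0.44,0],[-0.18,-0.21,-0.02,0,-0.44,0]]' 1; python3 - <<'E'
from h import *
s=get_state();print(s["ee_pos"],s["eef_rot"],s["q"])
n="wrist"
im,d=get_image(n)
cv2.imwrite(f"pics/{n}2.png",im[:,:,::-1]); np.savez(f"pics/{n}2.npz",im=im,d=d,p=s["ee_pos"],r=s["eef_rot"])
E
```

```text
time: 1.8
ee_pos: [0.5004, -0.0127, 0.2951]
eef_rot: [1.824, 1.821, -0.655]
ft_force: [0.8, 0.5, -0.6]
gripper_width: 0.0917
[ 0.50036516 -0.0127469   0.29513451] [ 1.82395477  1.82102032 -0.6548657 ] [ 0.2188201   0.3643852   1.50271502 -0.67315175  1.47831524  0.3561032 ]
```

View pics/wrist2.png

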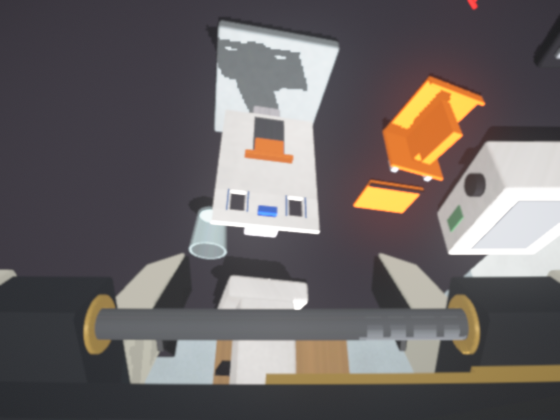

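The plate is clear and upside down in this view: slots at (237,200) and (296,206), latch (267,211), pad (268,155), plate top edge around row 225. Now the plate frame and slot edges.

```bash
python3 - <<'E'
from h import *
a=np.load("pics/wrist2.npz");I=a["im"];S=dict(ee_pos=a["p"],eef_rot=a["r"]);W=cloud("wrist",a["d"],S)
reg=(W[...,0]>.40)&(W[...,0]<.60)&(W[...,1]>-.16)&(W[...,1]<-.08)&(W[...,2]>.06)&(W[...,2]<.23)
P=W[reg];rng=np.random.default_rng(0);best=0
for _ in range(500):
    t=P[rng.choice(len(P),3,False)];n=np.cross(t[1]-t[0],t[2]-t[0]);n/=np.linalg.norm(n)+1e-12
    if abs(n[2])>.15: continue
    k=abs((P-t[0])@n)<.002
    if k.sum()>best:best=k.sum();K=k
c=P[K].mean(0);n=np.linalg.svd(P[K]-c,full_matrices=False)[2][2];n*=np.sign(n[1])
h=np.array([n[1],-n[0],0]);h/=np.linalg.norm(h)
print("plane",best,len(P),c,n,np.degrees(np.arctan2(n[1],n[0])),"off",n[:2]@c[:2]/np.linalg.norm(n[:2]))
on=reg&(abs((W-c)@n)<.003)
hc=W@h;print("h ext",np.nanpercentile(hc[on],[0,.5,99.5,100]),"z ext",np.nanpercentile(W[...,2][on],[0,.5,99.5,100]))
# rectify the plate plane to an image: 4 px/mm, h .43..0.57, z .06...22
hh=np.arange(.44,.56,.00025);zz=np.arange(.225,.07,-.00025)
n2=n.copy()
H,Z=np.meshgrid(hh,zz)
h3=h; base=c-(c@h3)*h3; 
X=H[...,None]*h3+np.zeros(3)
# point on plane with given h and z: p = h*h3 + a*m + z*ez ; m horizontal normal
m=np.array([n[0],n[1],0]);m/=np.linalg.norm(m)
A=(c@n-Z*n[2]-0)/ (m@n)
Pw=X+A[...,None]*m+Z[...,None]*np.array([0,0,1.])
uv=proj("wrist",Pw.reshape(-1,3),S).reshape(H.shape+(2,)).astype(np.float32)
r=cv2.remap(I,uv[...,0],uv[...,1],cv2.INTER_CUBIC)
np.savez("pics/rect.npz",r=r)
out=r[:,:,::-1].copy()
for z in np.arange(.08,.225,.01):
    y=int((.225-z)/.00025);cv2.line(out,(0,y),(8,y),(0,255,0),1);cv2.putText(out,f"{z*1000:.0f}",(10,y+4),0,.35,(0,255,0),1)
for x in np.arange(.45,.56,.01):
    q=int((x-.44)/.00025);cv2.line(out,(q,612),(q,619),(0,255,0),1);cv2.putText(out,f"{x*1000:.0f}",(q-10,608),0,.35,(0,255,0),1)
cv2.imwrite("pics/rect.png",cv2.resize(out,None,fx=.96,fy=.96))
E
```

```text
plane 9266 10409 [ 0.48507553 -0.1238188   0.13876716] [0.18707966 0.98234105 0.00269633] 79.21755489088255 off -0.030884634681497526
h ext [0.45084475 0.45128047 0.5505466  0.55120883] z ext [0.06001082 0.06089513 0.20221782 0.20307556]
```

View pics/rect.png

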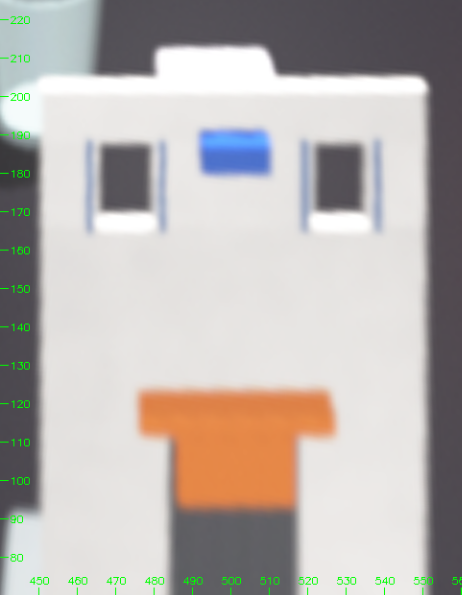

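Slot lower edge comes out at z≈0.1655 (checks: slot top 187.5, plate top 201, 22/36 mm as given), plate centre y_s=0.5007, normal at 79.2°. Now going above the bracket.

```bash
cat >> h.py <<'E'
nA=np.radians(79.2); N=np.array([np.cos(nA),np.sin(nA),0]); YS=np.array([N[1],-N[0],0]); ORG=.5007*YS-.0313*N  # stand frame: x_s=-N
def stand2w(p): return ORG-p[0]*N+p[1]*YS+np.array([0,0,p[2]])
def w2stand(p): d=np.array(p)-ORG; return np.array([-d@N,d@YS,p[2]])
def toolR(deg): # tool x along horizontal angle deg, z down
    a=np.radians(deg);x=np.array([np.cos(a),np.sin(a),0]);z=np.array([0,0,-1.]);return np.c_[x,np.cross(z,x),z]
def rows(pos,Rm):
    s=get_state();R0=R.from_rotvec(s["eef_rot"]).as_matrix()
    d=R0.T@(np.array(pos)-s["ee_pos"])/.4;r=R.from_matrix(R0.T@Rm).as_rotvec()/(np.pi/2)
    return np.r_[d,r].round(4).tolist()
E
python3 - <<'E'
from h import *
print(rows([.6035,.178,.17],toolR(82.9)))
E
```

```text
[0.5676, 0.2566, -0.0623, 0.0271, 0.4385, 0.0746]
```

```bash
python3 -m pendant '[[0.13,0.06,-0.06,0.005,0.1,0.02],[0.26,0.12,-0.06,0.01,0.2,0.04],[0.4,0.18,-0.06,0.02,0.3,0.06],[0.5,0.22,-0.06,0.027,0.4,0.075],[0.568,0.257,-0.062,0.027,0.4385,0.0746],[0.568,0.257,-0.062,0.027,0.4385,0.0746],[0.568,0.257,-0.062,0.027,0.4385,0.0746]]' 1; python3 - <<'E'
from h import *
s=get_state();print(s["ee_pos"],s["eef_rot"],s["q"])
n="wrist"
I,d=get_image(n)
cv2.imwrite(f"pics/{n}3.png",I[:,:,::-1])
W=cloud(n,d,s);hsv=cv2.cvtColor(I,cv2.COLOR_RGB2HSV)
m=(hsv[...,0]>105)&(hsv[...,0]<125)&(hsv[...,1]>100)&(hsv[...,2]>50)&(W[...,2]>.057)&(W[...,2]<.072)
P=W[m];print(m.sum(),P[:,2].mean(),cv2.minAreaRect((P[:,:2]*1000).astype(np.float32)))
box=(W[...,0]>.54)&(W[...,0]<.68)&(W[...,1]>.1)&(W[...,1]<.25)
b=box&(W[...,2]>.061)&(W[...,2]<.072)&(hsv[...,1]<80);Q=W[b]
print("backtop",len(Q),cv2.minAreaRect((Q[:,:2]*1000).astype(np.float32)) if len(Q) else 0)
print(rows([.6035,.178,.034],toolR(82.9)))
E
```

```text
time: 2.72
ee_pos: [0.6039, 0.1774, 0.1708]
eef_rot: [2.354, 2.078, 0.0]
ft_force: [-0.2, 0.4, 0.8]
gripper_width: 0.0917
[0.60389048 0.17744469 0.1708045 ] [2.35386657e+00 2.07833199e+00 4.92269163e-04] [ 1.64675578e-01  5.77325650e-01  1.29797514e+00 -1.16373648e-03
  1.26522861e+00  2.89198420e-01]
1188 0.062467646074651384 ((603.7852783203125, 181.59780883789062), (57.7447509765625, 13.111489295959473), 83.2553482055664)
backtop 755 ((611.6069946289062, 151.31166076660156), (91.20365905761719, 71.88664245605469), 49.778507232666016)
[0.001, -0.0016, 0.3426, 0.0011, 0.0003, -0.0001]
```

View pics/wrist3.png

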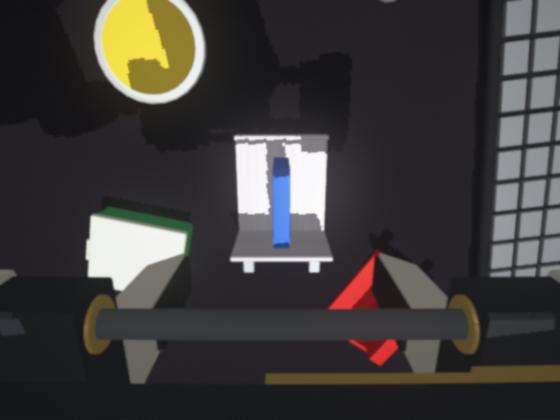

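The blue rib is centred at (282,200) with claws at (249,266) and (314,266) pointing toward the stand. All colours match, so this is the right bracket. The slide box and red bracket are close by, so I'll narrow the jaws before descending.

```bash
python3 -m pendant '[[0.001,-0.0016,0.1,0,0,0],[0.001,-0.0016,0.2,0,0,0],[0.001,-0.0016,0.28,0,0,0],[0.001,-0.0016,0.33,0,0,0],[0.001,-0.0016,0.343,0,0,0],[0.001,-0.0016,0.343,0,0,0],[0.001,-0.0016,0.343,0,0,0]]' 0.5 && python3 -m pendant '[[0,0,0,0,0,0],[0,0,0,0,0,0],[0,0,0,0,0,0],[0,0,0,0,0,0],[0,0,0,0,0,0],[0,0,0,0,0,0]]' 0 30; python3 -c "
from h import *
print(get_state()['gripper_width'],w2stand(get_state()['ee_pos']))"
```

```text
time: 3.65
ee_pos: [0.6043, 0.1781, 0.0353]
eef_rot: [2.352, 2.078, 0.004]
ft_force: [1.0, -0.5, -0.3]
gripper_width: 0.0459
time: 4.4
ee_pos: [0.6043, 0.1782, 0.0354]
eef_rot: [2.352, 2.078, 0.004]
ft_force: [-0.8, 0.6, 2.4]
gripper_width: 0.0135
0.013542171360283722 [-0.3195334   0.05949958  0.03543897]
```

```bash
python3 -m pendant '[[0,0,-0.05,0,0,0],[0,0,-0.15,0,0,0],[0,0,-0.25,0,0,0],[0,0,-0.35,0,0,0],[0,0,-0.4,0,0,0],[0,0,-0.4,0,0,0],[0,0,-0.4,0,0,0]]' ; python3 - <<'E'
from h import *
s=get_state();Rm=R.from_rotvec(s["eef_rot"]).as_matrix();print(Rm.round(4).tolist(),s["gripper_width"],s["ft_force"])
p=stand2w([-.095,0,0]);p[2]=.161
print(rows(p,toolR(79.2)))
I,d=get_image("side");cv2.imwrite("pics/side4.png",I[:,:,::-1])
E
```

```text
time: 5.28
ee_pos: [0.6029, 0.1781, 0.1937]
eef_rot: [2.354, 2.079, 0.001]
ft_force: [-0.5, -0.4, -2.2]
gripper_width: 0.0139
[[0.1236, 0.9923, 0.0013], [0.9923, -0.1236, -0.0008], [-0.0007, 0.0014, -1.0]] 0.013945997080581847 [-0.50555218 -0.38936021 -2.16471418]
[-0.5499, -0.1813, 0.0819, 0.0009, 0.0004, 0.0411]
```

View pics/side4.png

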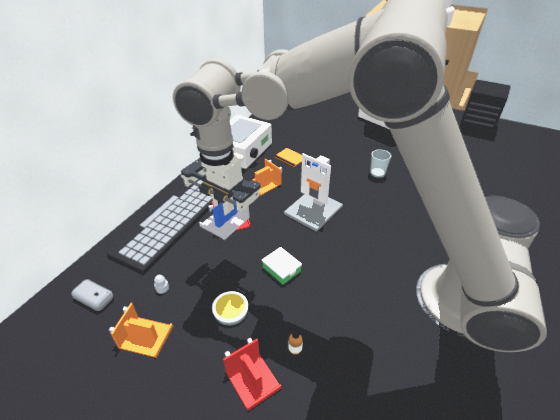

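```bash
python3 -m pendant '[[-0.12,-0.04,0,0,0,0.01],[-0.24,-0.08,0,0,0,0.02],[-0.36,-0.12,0.02,0,0,0.03],[-0.46,-0.15,0.05,0,0,0.04],[-0.53,-0.175,0.075,0,0,0.041],[-0.55,-0.181,0.082,0.001,0,0.041],[-0.55,-0.181,0.082,0.001,0,0.041],[-0.55,-0.181,0.082,0.001,0,0.041]]' ; python3 - <<'E'
from h import *
s=get_state();Rm=R.from_rotvec(s["eef_rot"]).as_matrix();print(np.degrees(np.arctan2(Rm[1,0],Rm[0,0])),Rm[2],s["gripper_width"],w2stand(s["ee_pos"]))
for n in ["side","scene","wrist"]:
    I,d=get_image(n);cv2.imwrite(f"pics/{n}5.png",I[:,:,::-1]);np.savez(f"pics/{n}5.npz",im=I,d=d,p=s["ee_pos"],r=s["eef_rot"])
    if n=="side": a=I[140:240,260:360]
    if n=="scene": b=I[140:240,200:300]
cv2.imwrite("pics/crop5.png",cv2.resize(np.hstack([a,b])[:,:,::-1],None,fx=4,fy=4,interpolation=cv2.INTER_CUBIC))
E
```

```text
time: 6.32
ee_pos: [0.5044, -0.0305, 0.1609]
eef_rot: [2.419, 2.004, -0.001]
ft_force: [0.8, 0.7, -2.1]
gripper_width: 0.0141
79.26289968095703 [-4.77566788e-04 -8.62906356e-05 -9.99999882e-01] 0.0140614611579063 [-0.09583552  0.00049506  0.16090549]
```

View pics/crop5.png

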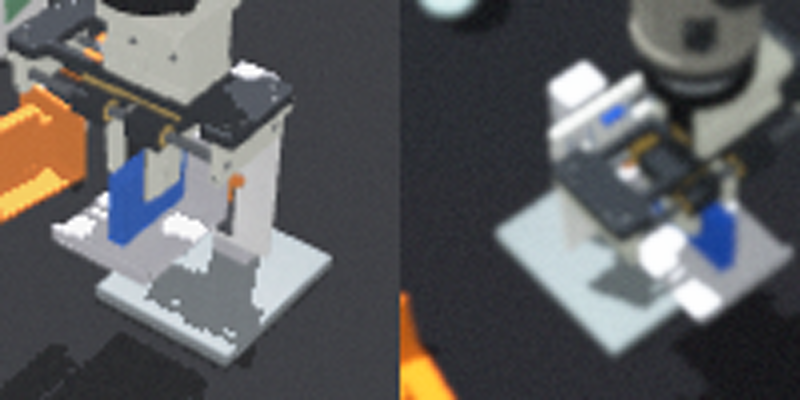

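View pics/wrist5.png

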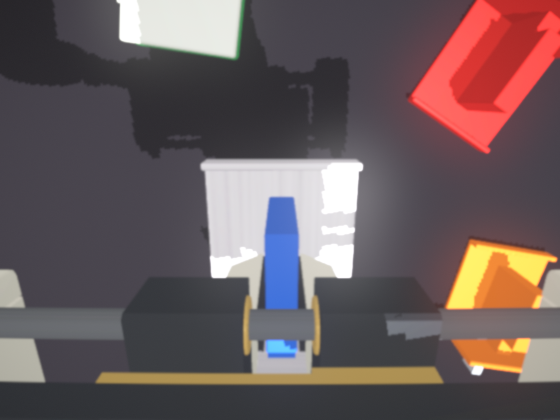

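```bash
python3 - <<'E'
from h import *
a=np.load("pics/wrist5.npz");I=a["im"];S=dict(ee_pos=a["p"],eef_rot=a["r"]);W=cloud("wrist",a["d"],S)
hsv=cv2.cvtColor(I,cv2.COLOR_RGB2HSV)
m=(hsv[...,0]>105)&(hsv[...,0]<125)&(hsv[...,1]>100)&(hsv[...,2]>50)
m[265:]=False
D=W-ORG;xs=-(D@N);ys=D@YS;z=W[...,2]
m1=m&(z>.178);print("rib top",m1.sum(),"x",np.nanpercentile(xs[m1],[0,1,99]),"y",np.nanpercentile(ys[m1],[1,50,99]),"z",np.nanmedian(z[m1]),np.polyfit(xs[m1],z[m1],1),np.polyfit(xs[m1],ys[m1],1))
k=np.zeros_like(m);k[155:262,200:365]=True
k&=(hsv[...,1]<70)&(z>.10)&(z<.16);k&=~m
f=k&(z<.135)
print("shelf",f.sum(),np.nanpercentile(xs[f],[1,99]),np.nanpercentile(ys[f],[1,99]),np.nanmedian(z[f]),np.polyfit(xs[f],z[f],1))
E
```

```text
rib top 1284 x [-0.12842563 -0.1281342  -0.11429462] y [-6.63278664e-03 -9.01924187e-05  6.47310038e-03] z 0.1878395788754515 [0.27497846 0.22068998] [0.00961835 0.00112615]
shelf 11517 [-0.14788107 -0.08863765] [-0.04102098  0.04120882] 0.1300647418012722 [-0.00120685  0.1299294 ]
```

```bash
cat > st.py <<'E'
from h import *
s=get_state();Rm=R.from_rotvec(s["eef_rot"]).as_matrix();f=s["ft_force"]
print("t",round(s["time"],2),"TCP stand mm",(w2stand(s["ee_pos"])*1000).round(2),"yaw",round(np.degrees(np.arctan2(Rm[1,0],Rm[0,0])),2),"Fs x,y,z",round(-f@N,1),round(f@YS,1),round(f[2],1),"M",s["wrist_torque"].round(2),"w",round(s["gripper_width"]*1000,1))
E
python3 -m pendant '[[-0.04,-0.001,0,0,0,0],[-0.075,-0.001,0,0,0,0],[-0.09,-0.001,0,0,0,0],[-0.09,-0.001,0,0,0,0]]'; python3 st.py; python3 -m pendant '[[-0.004,0,0,0,0,0],[-0.008,0,0,0,0,0],[-0.008,0,0,0,0,0]]'>/dev/null; python3 st.py;
```

```text
time: 6.98
ee_pos: [0.497, -0.0666, 0.161]
eef_rot: [2.42, 2.002, -0.001]
ft_force: [0.3, -0.2, -1.5]
gripper_width: 0.0137
t 6.97 TCP stand mm [-5.8990e+01  3.0000e-02  1.6104e+02] yaw 79.2 Fs x,y,z 0.2 0.3 -1.5 M [-0.02  0.    0.  ] w 13.7
t 7.35 TCP stand mm [-5.5910e+01  1.0000e-02  1.6103e+02] yaw 79.21 Fs x,y,z 0.4 -0.6 -1.9 M [-0.05 -0.01 -0.05] w 13.9
```

```bash
python3 -m pendant '[[-0.003,0,0,0,0,0],[-0.006,0,0,0,0,0],[-0.006,0,0,0,0,0]]'>/dev/null; python3 st.py; python3 -m pendant '[[-0.003,0,0,0,0,0],[-0.006,0,0,0,0,0],[-0.006,0,0,0,0,0]]' >/dev/null; python3 st.py
```

```text
t 7.72 TCP stand mm [-5.3440e+01  2.0000e-02  1.6105e+02] yaw 79.2 Fs x,y,z -0.8 -0.0 -1.3 M [-0.06  0.   -0.04] w 13.9
t 8.1 TCP stand mm [-51.19  -0.   161.03] yaw 79.2 Fs x,y,z -2.2 0.0 -1.6 M [ 0.39 -0.07  0.02] w 13.9
```

```bash
python3 -m pendant '[[-0.0025,0,0,0,0,0],[-0.005,0,0,0,0,0],[-0.005,0,0,0,0,0]]'>/dev/null; python3 st.py; python3 -m pendant '[[-0.0025,0,0,0,0,0],[-0.005,0,0,0,0,0],[-0.005,0,0,0,0,0]]' >/dev/null; python3 st.py
```

```text
t 8.47 TCP stand mm [-49.19  -0.   161.05] yaw 79.19 Fs x,y,z -3.0 0.9 -1.3 M [ 0.43 -0.04  0.04] w 13.7
t 8.85 TCP stand mm [-47.15  -0.   161.02] yaw 79.19 Fs x,y,z -4.0 0.2 -1.3 M [ 0.48 -0.11  0.03] w 13.9
```

```bash
python3 -m pendant '[[-0.0025,0,0,0,0,0],[-0.0025,0,0,0,0,0],[-0.0025,0,0,0,0,0]]'>/dev/null; python3 st.py; python3 -m pendant '[[-0.002,0,0,0,0,0],[-0.002,0,0,0,0,0],[-0.002,0,0,0,0,0]]' >/dev/null; python3 st.py
```

```text
t 9.22 TCP stand mm [-46.44  -0.   161.07] yaw 79.19 Fs x,y,z -5.3 0.0 -2.4 M [ 0.78 -0.16 -0.02] w 13.8
t 9.6 TCP stand mm [-4.6440e+01 -2.0000e-02  1.6107e+02] yaw 79.19 Fs x,y,z -7.1 0.1 -0.5 M [ 1.1  -0.23 -0.03] w 13.8
```

```bash
python3 - <<'E'
from h import *
for n in ["side","scene"]:
    I,d=get_image(n);cv2.imwrite(f"pics/{n}6.png",I[:,:,::-1])
    if n=="side": a=I[140:240,260:360]
    if n=="scene": b=I[130:230,200:300]
cv2.imwrite("pics/crop6.png",cv2.resize(np.hstack([a,b])[:,:,::-1],None,fx=4,fy=4,interpolation=cv2.INTER_CUBIC))
E
python3 -m pendant '[[0,0,0.002,0,0,0],[0,0,0.005,0,0,0],[0,0,0.005,0,0,0]]'>/dev/null; python3 st.py; python3 -m pendant '[[0,0,0.0025,0,0,0],[0,0,0.005,0,0,0],[0,0,0.005,0,0,0]]'>/dev/null; python3 st.py
```

```text
t 10.07 TCP stand mm [-4.6480e+01  1.5000e-01  1.5948e+02] yaw 79.2 Fs x,y,z -5.3 -0.1 2.4 M [0.61 0.09 0.01] w 14.0
t 10.45 TCP stand mm [-46.53   0.21 158.03] yaw 79.2 Fs x,y,z -4.4 -2.5 5.1 M [0.6  0.28 0.01] w 13.3
```

View pics/crop6.png

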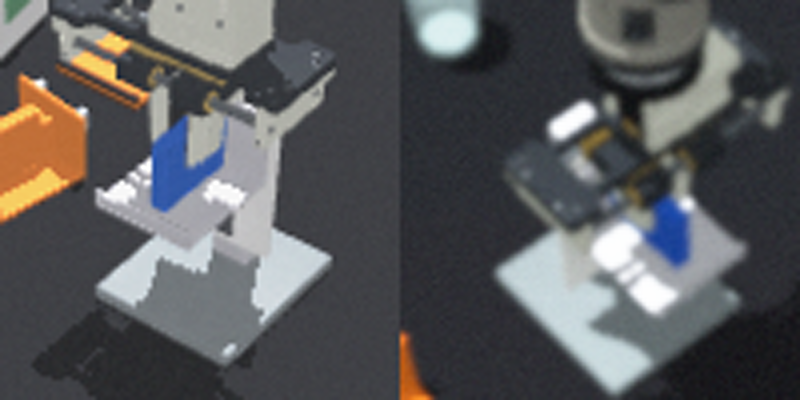

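The bracket's rear face is flush on the plate (contact at TCP x −46.4) and the claws are in. The pad force is now building. I'll press down in small steps.

```bash
python3 -m pendant '[[0,0,0.003,0,0,0],[0,0,0.006,0,0,0],[0,0,0.006,0,0,0]]'>/dev/null; python3 st.py; python3 -m pendant '[[0,0,0.003,0,0,0],[0,0,0.006,0,0,0],[0,0,0.006,0,0,0]]'>/dev/null; python3 st.py
```

```text
t 10.82 TCP stand mm [-46.57   0.2  156.22] yaw 79.2 Fs x,y,z -4.0 -1.4 5.8 M [ 0.63  0.36 -0.06] w 13.9
t 11.2 TCP stand mm [-46.54   0.16 154.33] yaw 79.2 Fs x,y,z -5.6 -2.1 5.7 M [0.6 0.3 0. ] w 14.1
```

```bash
python3 -m pendant '[[0,0,0.003,0,0,0],[0,0,0.005,0,0,0],[0,0,0.005,0,0,0]]'>/dev/null; python3 st.py; python3 -m pendant '[[0,0,0.003,0,0,0],[0,0,0.005,0,0,0],[0,0,0.005,0,0,0]]'>/dev/null; python3 st.py
```

```text
t 11.57 TCP stand mm [-46.51   0.18 152.9 ] yaw 79.21 Fs x,y,z -4.1 -2.8 6.6 M [ 0.62  0.41 -0.08] w 13.8
t 11.95 TCP stand mm [-4.6540e+01  1.5000e-01  1.5168e+02] yaw 79.21 Fs x,y,z -4.3 -2.5 9.2 M [0.71 0.5  0.01] w 14.0
```

```bash
python3 -m pendant '[[0,0,0.003,0,0,0],[0,0,0.004,0,0,0],[0,0,0.004,0,0,0]]'>/dev/null; python3 st.py; python3 -m pendant '[[0,0,0.003,0,0,0],[0,0,0.004,0,0,0],[0,0,0.004,0,0,0]]'>/dev/null; python3 st.py
```

```text
t 12.32 TCP stand mm [-46.6    0.22 151.59] yaw 79.21 Fs x,y,z -5.8 -4.7 13.6 M [ 0.79  0.9  -0.02] w 13.7
t 12.7 TCP stand mm [-46.61   0.22 151.53] yaw 79.22 Fs x,y,z -4.4 -4.0 13.9 M [ 0.69  0.99 -0.01] w 14.1
```

```bash
python3 -m pendant '[[0,0,0.006,0,0,0],[0,0,0.006,0,0,0],[0,0,0.006,0,0,0]]'>/dev/null; python3 st.py; python3 - <<'E'
from h import *
for n in ["side","scene"]:
    I,d=get_image(n);cv2.imwrite(f"pics/{n}7.png",I[:,:,::-1])
    if n=="side": a=I[140:240,260:360]
    if n=="scene": b=I[130:230,200:300]
cv2.imwrite("pics/crop7.png",cv2.resize(np.hstack([a,b])[:,:,::-1],None,fx=4,fy=4,interpolation=cv2.INTER_CUBIC))
E
```

```text
t 13.07 TCP stand mm [-47.02   0.27 150.9 ] yaw 79.23 Fs x,y,z -5.9 -5.3 16.5 M [ 1.05  1.04 -0.05] w 13.9
```

View pics/crop7.png

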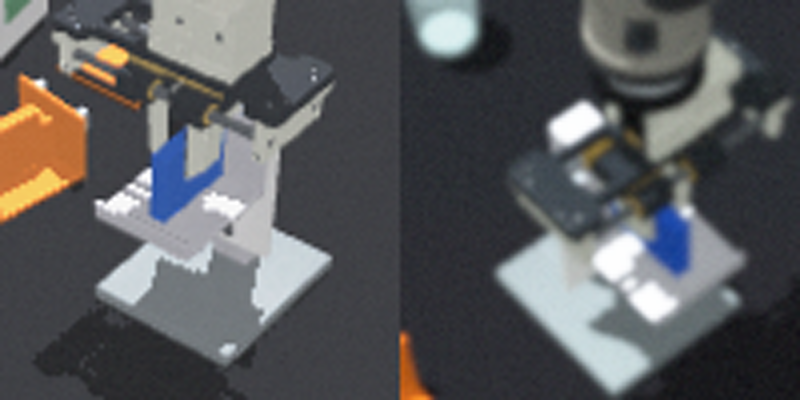

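```bash
python3 -m pendant '[[0,0,-0.003,0,0,0],[0,0,-0.003,0,0,0],[0,0,-0.003,0,0,0]]'>/dev/null; python3 st.py; python3 -m pendant '[[0,0,-0.003,0,0,0],[0,0,-0.003,0,0,0],[0,0,-0.003,0,0,0]]'>/dev/null; python3 st.py
```

```text
t 13.55 TCP stand mm [-4.6970e+01  1.2000e-01  1.5257e+02] yaw 79.23 Fs x,y,z -3.7 -2.9 7.3 M [ 0.58  0.55 -0.08] w 13.6
t 13.93 TCP stand mm [-46.78  -0.   153.18] yaw 79.22 Fs x,y,z -1.0 0.5 -4.2 M [ 0.36 -0.17  0.06] w 14.3
```

Lifting met resistance after about 1.5 mm of spring-back: Fz went from +7.3 to −4.2 N against the pad's push. That indicates the latch has locked. I'll release, retreat and look.

```bash
python3 -m pendant '[[0,0,0,0,0,0],[0,0,0,0,0,0],[0,0,0,0,0,0],[0,0,0,0,0,0],[0,0,0,0,0,0]]' 0.4 >/dev/null; python3 st.py;  python3 -m pendant '[[0.005,0,-0.03,0,0,0],[0.02,0,-0.1,0,0,0],[0.05,0,-0.22,0,-0.06,0],[0.15,0,-0.32,0,-0.15,0],[0.25,0,-0.36,0,-0.25,0],[0.3,0,-0.36,0,-0.35,0],[0.3,0,-0.36,0,-0.44,0],[0.3,0,-0.36,0,-0.44,0]]' >/dev/null; python3 st.py; python3 - <<'E'
from h import *
s=get_state()
for n in ["side","scene","wrist"]:
    I,d=get_image(n);cv2.imwrite(f"pics/{n}8.png",I[:,:,::-1]);np.savez(f"pics/{n}8.npz",im=I,d=d,p=s["ee_pos"],r=s["eef_rot"])
    if n=="side": a=I[140:240,260:360]
    if n=="scene": b=I[130:230,200:300]
cv2.imwrite("pics/crop8.png",cv2.resize(np.hstack([a,b])[:,:,::-1],None,fx=4,fy=4,interpolation=cv2.INTER_CUBIC))
E
```

```text
t 14.55 TCP stand mm [-4.6760e+01  4.0000e-02  1.5327e+02] yaw 79.22 Fs x,y,z 0.2 0.9 0.2 M [0.06 0.06 0.05] w 36.5
t 15.55 TCP stand mm [-168.52   -1.33  296.08] yaw 79.28 Fs x,y,z 0.6 0.5 0.7 M [ 0.4  -0.07  0.03] w 36.5
```

View pics/crop8.png

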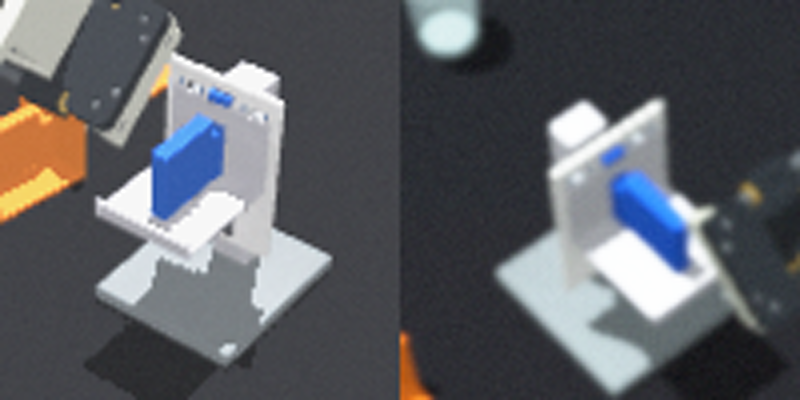

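View pics/wrist8.png

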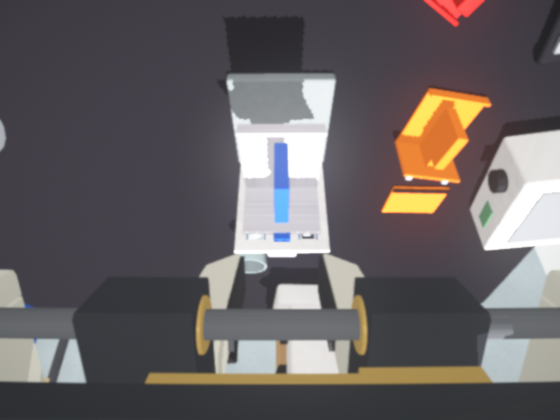

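The bracket hangs flush with the blue latch visible just above its back plate (side crop (222,97), scene crop (612,156), wrist (282,238)). Now a numeric check.

```bash
python3 - <<'E'
from h import *
for nm in ["wrist","side","scene"]:
    a=np.load(f"pics/{nm}8.npz");I=a["im"];S=dict(ee_pos=a["p"],eef_rot=a["r"]);W=cloud(nm,a["d"],S)
    hsv=cv2.cvtColor(I,cv2.COLOR_RGB2HSV)
    m=(hsv[...,0]>105)&(hsv[...,0]<125)&(hsv[...,1]>100)&(hsv[...,2]>50)
    D=W-ORG;xs=-(D@N);ys=D@YS;z=W[...,2]
    m&=(abs(ys)<.02)&(xs>-.09)&(xs<.01)
    t=m&(z>.165)&(xs<-.022)&(z>np.nanpercentile(z[m&(xs<-.022)],60));print(nm,"rib top",t.sum(),"x",np.nanpercentile(xs[t],[1,99]).round(4),"y",np.nanpercentile(ys[t],[1,50,99]).round(4),"z",np.nanmedian(z[t]).round(4),"slope",np.polyfit(xs[t],z[t],1)[0].round(3))
    l=m&(xs>-.018)
    if l.sum()>3: print("  latch",l.sum(),"x",np.nanpercentile(xs[l],[2,50,98]).round(4),"y",np.nanpercentile(ys[l],[2,98]).round(4),"z",np.nanpercentile(z[l],[2,98]).round(4))
    sh=(hsv[...,1]<60)&(xs>-.09)&(xs<-.015)&(abs(ys)<.04)&(abs(ys)>.012)&(z>.11)&(z<.13)
    print("  shelf",sh.sum(),np.nanmedian(z[sh]).round(4),np.polyfit(xs[sh],z[sh],1)[0].round(3) if sh.sum()>9 else 0)
a=np.load("pics/wrist8.npz")["im"];cv2.imwrite("pics/crop9.png",cv2.resize(a[180:270,220:345,::-1],None,fx=6,fy=6,interpolation=cv2.INTER_CUBIC))
E
```

```text
wrist rib top 234 x [-0.0814 -0.0242] y [-0.0077 -0.0012  0.0056] z 0.1746 slope 0.15
  latch 131 x [-0.0097 -0.0083 -0.0044] y [-0.0088  0.0074] z [0.1437 0.1907]
  shelf 2479 0.1207 0.013
side rib top 77 x [-0.0817 -0.0236] y [-0.0086 -0.0056  0.0073] z 0.1752 slope 0.07
  latch 44 x [-0.0167 -0.0096 -0.0034] y [-0.0081  0.0084] z [0.1249 0.1924]
  shelf 227 0.1228 0.009
scene rib top 84 x [-0.0778 -0.0243] y [-0.0085  0.0031  0.0072] z 0.1814 slope 0.022
  latch 53 x [-0.0166 -0.0073 -0.0009] y [-0.0074  0.0088] z [0.1297 0.1952]
  shelf 238 0.1243 0.012
```

View pics/crop9.png

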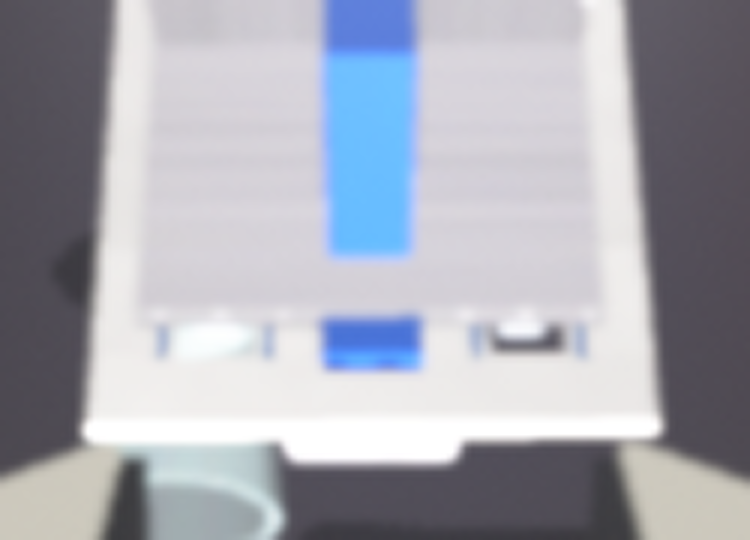

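```bash
python3 -c "
from workcell import *
print(hand_in())"
```

```text
the job is handed in; nothing more can be done
None
```

The blue-ribbed aluminium bracket is hooked into the slots, pressed home and hanging released on the upright. I handed the job in at about 15.7 s; no verdict is reported.

**What I did:**
- I measured the slot edge at z ≈ 165.5 mm in a tilted wrist-camera view, about 5.5 mm above nominal.
- I fed the claws in 10 mm above home. I felt the latch at about 2 N and the face contact at about 7 N.
- I pressed down in small steps to a hard stop about 8 mm below first pad contact. The largest wrist force reading I took was about 18 N.

**Last checks that agree:**
- Lifting by hand met resistance after about 1.5 mm of spring-back, so the latch had locked.
- The final pictures show the blue tongue out above the back plate's top edge. The bracket sits centred within about 1 mm and the shelf slopes about 0.01 rad.
- The gripper was clear of everything, with no contact force.

**Checks that were less clean:**
- The camera puts the grip at about x −47 to −48.5 mm, against −45 mm nominal. That is within the ±7 mm limit and fits the allowed forward lean.
- Height readings differed by up to 6 mm between cameras. The depth fits for the rib-top slope and the tongue position were smeared by mixed pixels, so I relied on the force check and the pictures.
- I did not re-measure the other things on the bench at the end. The readings gave no sign of contact with them.

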